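Reorder the yellow bin's part

ROBOT

A 6-joint arm with a two-finger parallel gripper is mounted at the origin on the work surface. World frame = base frame: x ahead of the robot, y to its left, z up, the work surface at z = 0. Lengths are in mm, angles in rad, forces in N, time in s.
With the tool pointing down it reaches from about 325 to 875 mm from the base axis. Payload 4.4 kg.
Tool frame: the origin (TCP) lies at the very end of the fingers, on their centre line; the grasp point (between the pads) lies 19 mm behind it (bot.grip_depth is the distance from the TCP to the grasp point, in mm); z points along the fingers, y is the line along which they close (so a half turn about z gives the same grasp; the last joint's range is limited). The gripper opens to 85 mm and grips with 20 to 120 N. Pads are 22 mm wide; open, the fingers measure 114 mm over their backs; the gripper's body (76 mm by 85 mm) begins 54 mm behind the grasp point. The pads swing forward as they close: fully open they stand 13 mm farther back than shut.
Start: joints at [-1.379, 0.207, 1.542, -0, 1.393, -0.15], TCP at [192.718, -541.744, 231.282] pointing down, gripper open.
Joint ranges: [-2.73, 2.73], [-0.86, 2.22], [0.23, 2.46], [-1.11, 4.25], [0.08, 2.63], [-2.82, 2.82]. Speed limits (rad/s): [2.79, 2.79, 3.14, 3.14, 3.14, 3.14].

INTERFACE

Orientations are given as a unit quaternion [w, x, y, z].
In Python, from station import status, imaging, job, bot gives the robot as it stands. The module is installed in compiled form; this text tells all that it offers.
- The arm moves only by the tool play_rows, never from a script. Its argument "series" is a list of rows, each a list of 7 numbers: the shift along the tool's x, y, z in mm, then the turn, a rotation vector about the tool's x, y, z in degrees, then the opening in per cent of the stroke, from 0 (shut) to 100 (fully open). In form: [[x, y, z, rx, ry, rz, gripper], ...]. A call has 1 to 20 rows; each row is the pose to reach, as a shift and turn from the pose commanded when the call began, along the tool's axes at that moment; what a row does not reach only later rows make up. A row lasts 1/12 s, in which the tool goes at most 41.7 mm and 7.16 degrees, less where a joint would pass 70% of its speed; a pose out of reach is approached as far as the arm can. A call with a gripper value outside its range is refused whole. The fingers move at their own pace and stop on an object; "squeeze" is the grip in N (left out, the last holds). Time passes only in rows, so rows that repeat a pose let the fingers close. It gives the time, the measured TCP pose, the force, the opening and the grip force at its end, in the units of the state.
- status.state(): the state, without advancing time (a new reading comes with each control period).
- imaging.read_camera(name): name is "scene" or "top" or "wrist"; returns a dict with "image" (400x640x3 uint8, red, green, blue), "range_z" (400x640 float32, mm along the optical axis (not along the pixel's ray), 0 where there is no reading), "fx", "fy", "cx", "cy" (pixels), "pose" (4x4, takes a point from camera to world coordinates); the wrist camera has in their place "hand_eye" (4x4, takes a point from camera to tool coordinates, whose origin is the TCP and whose axes are the flange's). Camera axes: x right, y down, z forward; pixel columns grow to the right and rows downward; lengths in mm; the calibration is good to about 2 mm. A picture is of the moment at which its call begins: read the wrist's pose just before it.
- job.close_job(): hands the job in; it is judged then, once.
The state is a dict: "t": time; "qpos": joint angles; "joint_vel": joint speeds; "tau": joint torques, N m; "eef_pos": TCP position; "orientation": TCP orientation; "wrist_force": force on the tool from outside, world axes, zero at the start; "torque": the same for the moment, N m; "gripper_width": finger opening in mm; "grasp_force": force on a finger pad.
Only numpy, scipy, OpenCV 4.12 (cv2) and the standard library are available. Lean on these libraries where they do the work, as an engineer would, in place of code of your own. Each camera call takes 0.05 s, during which the arm holds its last target. There are 200 camera calls.

TASK

Reorder the part in the yellow bin: with the fingertips, gently press the white button in front of the yellow bin fully in and let it come back out, then press the large black send button on the white control box in the same way and draw the hand clear. Leave the other bins and their buttons alone, and do not move the carton, the pulley or the tin.

Things in the scene. Friction and masses are not known exactly. Their poses are not given: they have to be found in the camera images.
- blue_bin: fixed blue open-topped plastic parts bin (to be left alone), 150 mm long, 90 mm wide, 70 mm high at the back and 34 mm at the front. Origin: centre of its underside, on the work surface. Its +x axis points from its low front to its high back. Joined to its front stands a grey 50 x 50 x 30 mm block, centred 105 mm in front of the origin (own -x), with the bin's round push button on top
- blue_button_top (a point): centre of the top face of the blue bin's push button: a white cap 30 mm across, in a black collar 46 mm across. When not pressed it is 54 mm above the work surface and stands 12 mm above the collar; it moves down with the cap
- blue_button (a joint): travel of the blue bin's button in m: 0 out, 0.008 fully pressed (straight down). A spring returns it by itself; it starts to move at about 1.5 N and is fully down at 5 N
- yellow_bin: fixed yellow open-topped plastic parts bin (the bin whose button is to be pressed), 150 mm long, 90 mm wide, 70 mm high at the back and 34 mm at the front. Origin: centre of its underside, on the work surface. Its +x axis points from its low front to its high back. Joined to its front stands a grey 50 x 50 x 30 mm block, centred 105 mm in front of the origin (own -x), with the bin's round push button on top
- yellow_button_top (a point): centre of the top face of the yellow bin's push button: a white cap 30 mm across, in a black collar 46 mm across. When not pressed it is 54 mm above the work surface and stands 12 mm above the collar; it moves down with the cap
- yellow_button (a joint): travel of the yellow bin's button in m: 0 out, 0.008 fully pressed (straight down). A spring returns it by itself; it starts to move at about 1.5 N and is fully down at 5 N
- green_bin: fixed green open-topped plastic parts bin (to be left alone), 150 mm long, 90 mm wide, 70 mm high at the back and 34 mm at the front. Origin: centre of its underside, on the work surface. Its +x axis points from its low front to its high back. Joined to its front stands a grey 50 x 50 x 30 mm block, centred 105 mm in front of the origin (own -x), with the bin's round push button on top
- green_button_top (a point): centre of the top face of the green bin's push button: a white cap 30 mm across, in a black collar 46 mm across. When not pressed it is 54 mm above the work surface and stands 12 mm above the collar; it moves down with the cap
- green_button (a joint): travel of the green bin's button in m: 0 out, 0.008 fully pressed (straight down). A spring returns it by itself; it starts to move at about 1.5 N and is fully down at 5 N
- red_bin: fixed red open-topped plastic parts bin (to be left alone), 150 mm long, 90 mm wide, 70 mm high at the back and 34 mm at the front. Origin: centre of its underside, on the work surface. Its +x axis points from its low front to its high back. Joined to its front stands a grey 50 x 50 x 30 mm block, centred 105 mm in front of the origin (own -x), with the bin's round push button on top
- red_button_top (a point): centre of the top face of the red bin's push button: a white cap 30 mm across, in a black collar 46 mm across. When not pressed it is 54 mm above the work surface and stands 12 mm above the collar; it moves down with the cap
- red_button (a joint): travel of the red bin's button in m: 0 out, 0.008 fully pressed (straight down). A spring returns it by itself; it starts to move at about 1.5 N and is fully down at 5 N
- control_box: fixed flat white control box, 190 x 85 x 30 mm, with a small green screen and the send button. Origin: on the work surface, 40 mm behind the middle of the box along its own x; the button lies 100 mm from the origin along its own -x
- send_button_top (a point): centre of the top face of the send button: a black cap 40 mm across in a steel collar 56 mm across, on the white control box. When not pressed it is 54 mm above the work surface and stands 12 mm above the collar; it moves down with the cap
- send_button (a joint): travel of the send button in m: 0 out, 0.008 fully pressed (straight down). A spring returns it by itself; it starts to move at about 1.5 N and is fully down at 5 N
- spark_carton_mid (a point): centre of a small loose cardboard carton, 40 x 40 mm and 55 mm high, standing on the work surface in front of the bins; to be left alone
- idler_pulley_mid (a point): centre of a loose aluminium pulley, 54 mm across and 30 mm high, lying flat on the work surface in front of the bins; to be left alone
- grease_tin_mid (a point): centre of a loose tin with a red label, 50 mm across and 50 mm high, standing on the work surface in front of the bins; to be left alone

How it is judged:
By the outcome, as a careful person would: the job done as asked, in the order asked, and still so for the second after the job is handed in, with the robot touching nothing.
It also fails if it takes over 38 s, if anything falls off the work surface, if the arm or the gripper's body presses on something with over 40 N, if the wrist force passes 120 N, or if a joint passes its speed limit or range.

## Working session

There is one attempt and no reset: what is moved stays moved. The work goes in short steps, Python scripts to look and compute and a tool call to move; the robot and the scene stay as the last step left them, time stands still between calls to the robot, and variables do not carry over. Pictures are saved under pics/ and viewed, at most 10 in all, crops included, and the job is handed in when it is done.

Besides the shell and the picture viewer there is one more tool, called after "Request:" as name(argument=value, ...) on one line, values as JSON. play_rows: Moves the arm, as the interface text tells. Its arguments: {"type":"object","properties":{"series":{"type":"array"},"squeeze":{"type":"number"}},"required":["series"]}

```bash
mkdir -p pics
python3 - <<'E'
from station import status, imaging
import cv2,numpy as np,pickle
s=status.state();print(s)
for n in("scene","top"):
    c=imaging.read_camera(n);pickle.dump(c,open(n+".pkl","wb"))
    cv2.imwrite(f"pics/{n}0.png",c["image"][...,::-1]);print(n,c["pose"].round(3).tolist(),c["fx"],c["cx"],c["cy"])
E
```

```text
{'t': 0.0, 'qpos': array([-1.37949103e+00,  2.07431127e-01,  1.54299888e+00, -2.63969438e-05,
        1.39347700e+00, -1.50489375e-01]), 'joint_vel': array([-0.00139749, -0.00090603, -0.00053685, -0.00092589, -0.00196817,
        0.00076157]), 'tau': array([ 2.15210821e-03, -3.83027315e+01, -2.91595066e+01,  6.03623494e-05,
        1.05057753e-02, -9.77765751e-06]), 'eef_pos': array([ 192.56648519, -540.97713515,  230.09813099]), 'orientation': array([-1.15667223e-03,  9.85431499e-01,  1.70068875e-01, -3.66001202e-05]), 'wrist_force': array([ 0.19048164, -0.32857859, -0.26182419]), 'torque': array([ 0.01967307, -0.02105831,  0.03036638]), 'grasp_force': 0.0, 'gripper_width': 85.0649842225845}
scene [[0.613, 0.46, -0.643, 1065.726], [0.79, -0.365, 0.492, -392.191], [-0.009, -0.81, -0.587, 555.284], [0.0, 0.0, 0.0, 1.0]] 420.3086610880361 324.6521758661555 200.46579577149444
top [[0.003, -0.996, 0.095, 427.837], [-1.0, -0.003, 0.002, -14.026], [-0.001, -0.095, -0.996, 1289.971], [0.0, 0.0, 0.0, 1.0]] 494.51470466043423 322.3886732407208 192.75328080217778
```

View pics/top0.png

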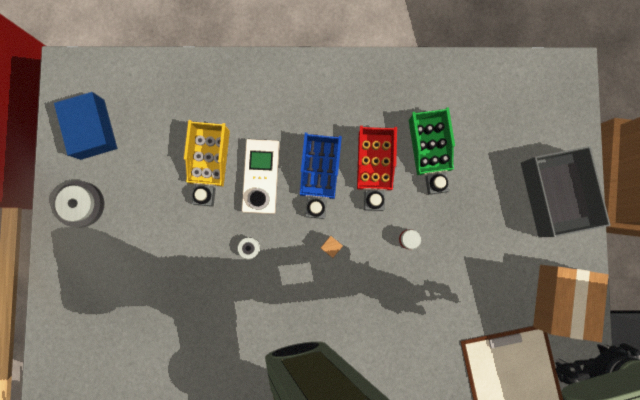

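View pics/scene0.png

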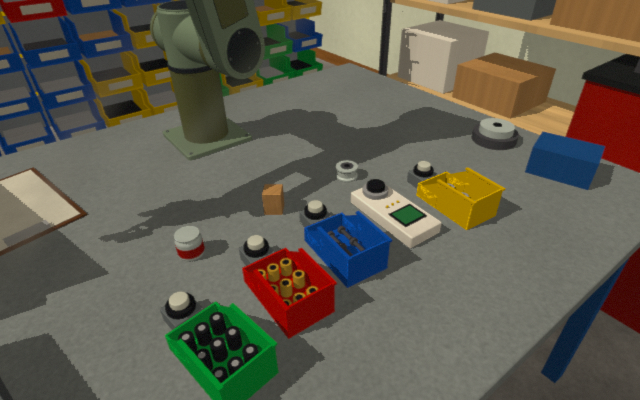

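The top view shows the yellow bin's white button at about (202,195), the black send button at about (258,199) and the pulley at (248,248). In the scene view the same buttons are at about (424,168) and (376,187). Next I measure both buttons in both views.

```bash
cat > m.py <<'E'
import cv2,numpy as np,pickle
def ray(c,u,v,z,P=None):
    P=c["pose"] if P is None else P
    d=P[:3,:3]@[(u-c["cx"])/c["fx"],(v-c["cy"])/c["fy"],1];o=P[:3,3]
    return o+d*(z-o[2])/d[2]
def blob(c,u,v,white,r=16):
    g=cv2.cvtColor(c["image"],cv2.COLOR_RGB2GRAY).astype(int)
    m=(g>150 if white else g<55).astype(np.uint8)
    n,l,st,ce=cv2.connectedComponentsWithStats(m)
    k=[i for i in range(1,n) if 30<st[i,4]<900 and np.hypot(*(ce[i]-[u,v]))<r]
    return [(ce[i].round(1).tolist(),st[i].tolist()) for i in k]
E
python3 - <<'E'
from m import *
for n,Y,S in(("top",(202,195),(258,199)),("scene",(424,168),(376,187))):
    c=pickle.load(open(n+".pkl","rb"))
    for nm,p,w in(("Y",Y,1),("S",S,0)):
        for b in blob(c,*p,w): 
            u,v=b[0];print(n,nm,b,ray(c,u,v,54).round(1), "depth",c["range_z"][int(v),int(u)])
            d=c["range_z"][int(v),int(u)]
            print((c["pose"]@[(u-c["cx"])/c["fx"]*d,(v-c["cy"])/c["fy"]*d,d,1]).round(1))
c=pickle.load(open("top.pkl","rb"))
a=c["image"][165:235,170:300,::-1];b=pickle.load(open("scene.pkl","rb"))["image"][145:215,335:465,::-1]
cv2.imwrite("pics/crop.png",cv2.resize(np.vstack([a,b]),None,fx=4,fy=4,interpolation=0))
E
```

```text
top Y ([200.3, 194.1], [195, 189, 12, 11, 105]) [541.1 294.4  54. ] depth 1239.6339
[540.9 293.9  56.    1. ]
top S ([257.1, 198.1], [250, 191, 15, 15, 175]) [531.4 151.6  54. ] depth 1241.7548
[531.5 151.8  52.7   1. ]
scene Y ([423.5, 164.1], [418, 161, 12, 7, 67]) [545.8 293.3  54. ] depth 965.25745
[546.1 292.8  54.3   1. ]
scene S ([375.5, 185.6], [367, 179, 18, 14, 204]) [541.7 146.1  54. ] depth 897.78766
[540.7 147.2  53.    1. ]
```

View pics/crop.png

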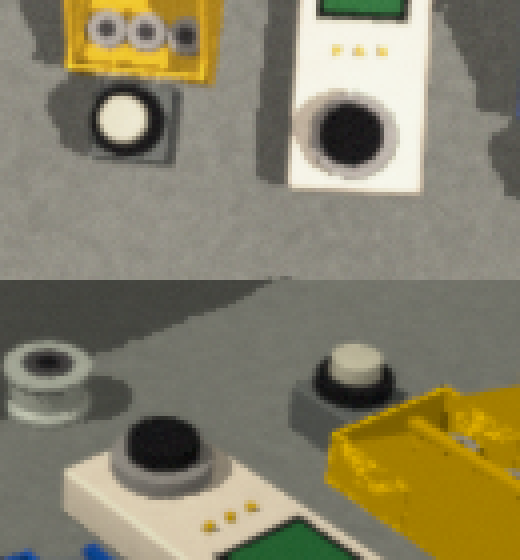

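Both views agree to a few mm: the yellow button is near (543,294) and the send button near (532,150). I'll shut the fingers and move above the yellow button, then check with the wrist camera.

Request:
play_rows(series=[[7,-7,0,0,0,0,0],[20,-22,0,0,0,0,0],[40,-44,5,0,0,0,0],[66,-73,10,0,0,0,0],[92,-101,15,0,0,0,0],[118,-130,20,0,0,0,0],[144,-158,25,0,0,0,0],[170,-187,30,0,0,0,0],[196,-215,35,0,0,0,0],[222,-244,40,0,0,0,0],[248,-272,45,0,0,0,0],[274,-301,50,0,0,0,0],[300,-329,55,0,0,0,0],[326,-358,60,0,0,0,0],[352,-387,65,0,0,0,0],[378,-415,70,0,0,0,0],[404,-444,75,0,0,0,0],[430,-472,80,0,0,0,0],[450,-494,80,0,0,0,0],[460,-505,80,0,0,0,0]])

```text
t: 1.77
eef_pos: [456.6, 91.9, 150.8]
orientation: [-0.001, 0.985, 0.172, -0.0]
wrist_force: [-0.2, -0.1, 1.1]
gripper_width: -0.0
grasp_force: 0.0
```

Request:
play_rows(series=[[7,-7,0,0,0,0,0],[20,-22,0,0,0,0,0],[40,-44,0,0,0,0,0],[66,-73,0,0,0,0,0],[92,-101,0,0,0,0,0],[118,-130,0,0,0,0,0],[138,-152,0,0,0,0,0],[150,-165,0,0,0,0,0],[150,-165,0,0,0,0,0],[150,-165,0,0,0,0,0],[150,-165,0,0,0,0,0],[150,-165,0,0,0,0,0]])

```text
t: 2.77
eef_pos: [542.2, 292.4, 151.0]
orientation: [0.0, 0.986, 0.169, -0.001]
wrist_force: [-0.4, 0.3, 0.6]
gripper_width: 0.2
grasp_force: 0.0
```

Run:
```python
from station import status, imaging
from m import *
from scipy.spatial.transform import Rotation as R
s=status.state();q=s["orientation"];T=np.eye(4);T[:3,:3]=R.from_quat([*q[1:],q[0]]).as_matrix();T[:3,3]=s["eef_pos"]
c=imaging.read_camera("wrist");P=T@c["hand_eye"];c["P"]=P;pickle.dump((c,T),open("w.pkl","wb"))
print(s["t"],s["eef_pos"].round(1),T[:3,:3].round(4).tolist(),s["wrist_force"].round(2),s["gripper_width"],s["qpos"].round(2))
for p in((543,294,54),(532,150.5,54)):
    x=np.linalg.inv(P)@[*p,1];print(x[0]/x[2]*c["fx"]+c["cx"],x[1]/x[2]*c["fy"]+c["cy"],x[2])
cv2.imwrite("pics/w0.png",c["image"][...,::-1])
```

```text
2.7667 [542.2 292.4 151. ] [[0.9426, 0.3339, -0.0012], [0.3339, -0.9426, -0.0009], [-0.0014, 0.0004, -1.0]] [-0.39  0.33  0.57] 0.18183595164096616 [ 0.35  0.37  1.51 -0.    1.27  1.58]
321.3403472805882 195.3923040548206 248.6432588251783
468.1267625833974 257.78456827413055 264.6406669652939
```

View pics/w0.png

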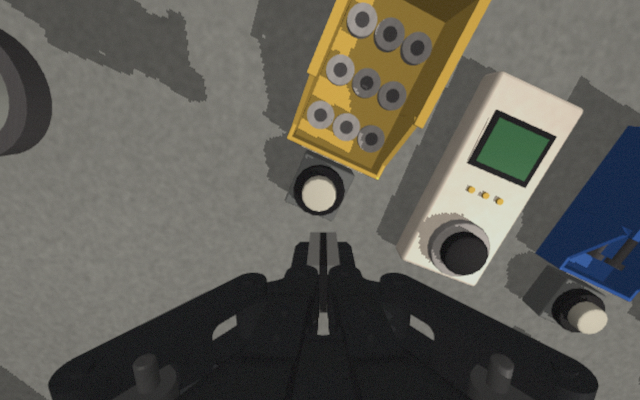

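The wrist view shows the yellow button at about (319,195), where I predicted (321,195). The send cap is at about (465,253), predicted (468,258).

Run:
```python
from m import *
c,T=pickle.load(open("w.pkl","rb"))
for p,w in(((319,195),1),((464,253),0)):
    for b in blob(c,*p,w):
        x=ray(c,*b[0],54,c["P"]);print(b,x.round(1),"tool shift",(T[:3,:3].T@(x-T[:3,3])).round(1))
```

```text
([318.7, 194.7], [303, 179, 33, 32, 815]) [542.8 296.3  54. ] tool shift [ 2.  -3.5 97. ]
```

Request:
play_rows(series=[[1.5,-2.5,5,0,0,0,0],[1.5,-2.5,20,0,0,0,0],[1.5,-2.5,40,0,0,0,0],[1.5,-2.5,60,0,0,0,0],[1.5,-2.5,75,0,0,0,0],[1.5,-2.5,84,0,0,0,0],[1.5,-2.5,89,0,0,0,0],[1.5,-2.5,91,0,0,0,0],[1.5,-2.5,92,0,0,0,0],[1.5,-2.5,93,0,0,0,0],[1.5,-2.5,94,0,0,0,0],[1.5,-2.5,95,0,0,0,0],[1.5,-2.5,96,0,0,0,0],[1.5,-2.5,97,0,0,0,0],[1.5,-2.5,98,0,0,0,0],[1.5,-2.5,99,0,0,0,0],[1.5,-2.5,100,0,0,0,0],[1.5,-2.5,100,0,0,0,0],[1.5,-2.5,100,0,0,0,0]])

```text
t: 4.4
eef_pos: [543.6, 296.9, 51.5]
orientation: [-0.0, 0.985, 0.17, 0.0]
wrist_force: [-0.5, 0.4, 2.3]
gripper_width: 0.0
grasp_force: 1.2
```

Request:
play_rows(series=[[0,0,1,0,0,0,0],[0,0,2,0,0,0,0],[0,0,3,0,0,0,0],[0,0,4,0,0,0,0],[0,0,4,0,0,0,0],[0,0,4,0,0,0,0]])

```text
t: 4.9
eef_pos: [543.6, 297.0, 47.5]
orientation: [-0.0, 0.985, 0.17, 0.0]
wrist_force: [-1.0, 0.2, 4.4]
gripper_width: -0.2
grasp_force: 2.1
```

Request:
play_rows(series=[[0,0,0.5,0,0,0,0],[0,0,1,0,0,0,0],[0,0,1.5,0,0,0,0],[0,0,1.5,0,0,0,0],[0,0,1.5,0,0,0,0]])

```text
t: 5.32
eef_pos: [543.6, 296.9, 46.1]
orientation: [-0.0, 0.985, 0.17, 0.0]
wrist_force: [-0.2, -0.3, 5.9]
gripper_width: 0.2
grasp_force: 2.7
```

Request:
play_rows(series=[[0,0,0.3,0,0,0,0],[0,0,0.6,0,0,0,0],[0,0,0.6,0,0,0,0],[0,0,0.6,0,0,0,0]])

```text
t: 5.65
eef_pos: [543.6, 296.9, 46.0]
orientation: [-0.0, 0.985, 0.17, 0.0]
wrist_force: [-2.1, -0.9, 7.5]
gripper_width: 0.1
grasp_force: 4.1
```

Position has stopped at 46.0 mm while the force rises to 7.5 N, so the button is on its stop. I'll lift to release it, then move above the send button.

Request:
play_rows(series=[[0,0,-2,0,0,0,0],[0,0,-5,0,0,0,0],[0,0,-10,0,0,0,0],[0,0,-20,0,0,0,0],[0,0,-40,0,0,0,0],[0,0,-65,0,0,0,0],[0,0,-85,0,0,0,0],[-4,9,-95,0,0,0,0],[-13,29,-100,0,0,0,0],[-26,59,-100,0,0,0,0],[-39,88,-100,0,0,0,0],[-50,112,-100,0,0,0,0],[-57,127,-100,0,0,0,0],[-60,133,-100,0,0,0,0],[-60,133,-100,0,0,0,0],[-60,133,-100,0,0,0,0],[-60,133,-100,0,0,0,0]])

```text
t: 7.07
eef_pos: [531.4, 152.2, 145.1]
orientation: [-0.0, 0.985, 0.17, -0.0]
wrist_force: [0.6, -0.9, -0.2]
gripper_width: -0.1
grasp_force: 0.0
```

Run:
```python
from station import status, imaging
from m import *
from scipy.spatial.transform import Rotation as R
s=status.state();q=s["orientation"];T=np.eye(4);T[:3,:3]=R.from_quat([*q[1:],q[0]]).as_matrix();T[:3,3]=s["eef_pos"]
c=imaging.read_camera("wrist");P=T@c["hand_eye"];c["P"]=P;pickle.dump((c,T),open("w2.pkl","wb"))
print(s["t"],s["eef_pos"].round(1),s["wrist_force"].round(2))
x=np.linalg.inv(P)@[532,151,54,1];u,v=x[0]/x[2]*c["fx"]+c["cx"],x[1]/x[2]*c["fy"]+c["cy"];print(u,v)
c["image"]=c["image"].copy()
g=cv2.cvtColor(c["image"],cv2.COLOR_RGB2GRAY);r,cc=int(v),int(u)
print(cv2.HoughCircles(cv2.medianBlur(g,3),cv2.HOUGH_GRADIENT,1,20,param1=80,param2=15,minRadius=15,maxRadius=50))
for b in blob(c,u,v,0):print(b,ray(c,*b[0],54,P))
cv2.imwrite("pics/w1.png",c["image"][...,::-1])
```

```text
7.0667 [531.4 152.2 145.1] [ 0.58 -0.88 -0.18]
324.45153343567074 198.80138363178608
[[[322.5 191.5  31.6]
  [165.5 123.5  29.4]
  [193.5  56.5  45. ]
  [461.5 264.5  25.4]
  [513.5 202.5  45. ]
  [589.5 261.5  44.9]
  [609.5 288.5  27.7]
  [373.5  95.5  40.5]
  [160.5  59.5  49.4]
  [177.5  72.5  38.3]
  [473.5 226.5  37.1]
  [549.5 267.5  33.6]
  [175.5  38.5  23.9]
  [382.5  68.5  48.3]
  [396.5 245.5  44.9]
  [188.5  90.5  33.8]
  [415.5 228.5  23.9]
  [211.5  74.5  36. ]
  [438.5 253.5  22.5]
  [145.5 136.5  49.4]
  [475.5 281.5  47.2]
  [455.5 175.5  42.7]
  [470.5 191.5  33.8]
  [619.5 311.5  45. ]
  [353.5  86.5  43.8]
  [353.5 147.5  36. ]
  [544.5 175.5  48.3]
  [496.5 213.5  38.3]
  [289.5 243.5  37.2]
  [456.5 240.5  28.1]
  [630.5 225.5  43.8]
  [212.5   7.5  17.2]
  [532.5 209.5  45. ]
  [186.5 132.5  28.8]
  [214.5  49.5  26. ]
  [261.5 286.5  27.4]
  [243.5  66.5  45. ]
  [316.5 265.5  38.3]
  [626.5 250.5  22.1]
  [146.5  34.5  38.3]
  [612.5 234.5  26. ]
  [185.5  20.5  23.2]
  [583.5 362.5  30.9]
  [478.5 171.5  25. ]
  [343.5 129.5  45. ]
  [599.5 207.5  37.1]
  [578.5 278.5  23.9]
  [184.5 111.5  18.1]
  [211.5  94.5  18.1]
  [152.5 375.5  22.5]
  [456.5 214.5  16. ]
  [565.5 328.5  31.6]
  [613.5 267.5  22.3]
  [252.5 305.5  33.6]
  [350.5  63.5  20.8]
  [588.5  72.5  20.8]
  [558.5 242.5  17.9]
  [421.5 168.5  27.5]
  [570.5  91.5  16. ]]]
```

View pics/w1.png

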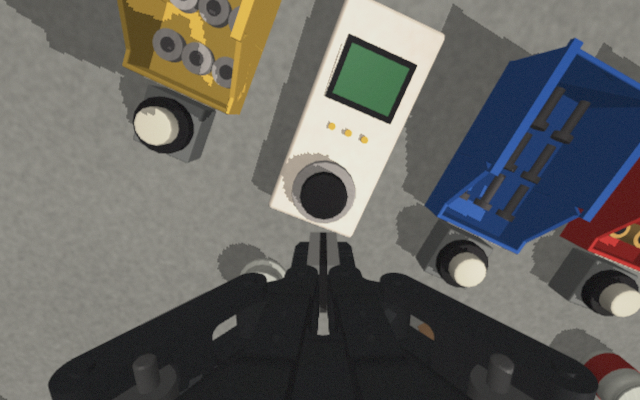

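The send cap sits at about (324,196), within 2 mm of the prediction, so I go straight down.

Request:
play_rows(series=[[1,0,5,0,0,0,0],[1,0,20,0,0,0,0],[1,0,40,0,0,0,0],[1,0,60,0,0,0,0],[1,0,75,0,0,0,0],[1,0,83,0,0,0,0],[1,0,86,0,0,0,0],[1,0,88,0,0,0,0],[1,0,89,0,0,0,0],[1,0,90,0,0,0,0],[1,0,91,0,0,0,0],[1,0,92,0,0,0,0],[1,0,93,0,0,0,0],[1,0,94,0,0,0,0],[1,0,95,0,0,0,0],[1,0,96,0,0,0,0],[1,0,97,0,0,0,0],[1,0,98,0,0,0,0],[1,0,98,0,0,0,0],[1,0,98,0,0,0,0]])

```text
t: 8.78
eef_pos: [533.2, 151.8, 47.6]
orientation: [0.0, 0.985, 0.17, 0.001]
wrist_force: [1.8, 0.4, 4.6]
gripper_width: -0.1
grasp_force: 2.1
```

Request:
play_rows(series=[[0,0,0.5,0,0,0,0],[0,0,1,0,0,0,0],[0,0,1.3,0,0,0,0],[0,0,1.3,0,0,0,0],[0,0,1.3,0,0,0,0]])

```text
t: 9.2
eef_pos: [533.1, 151.8, 46.2]
orientation: [0.0, 0.985, 0.17, 0.001]
wrist_force: [2.6, 0.7, 4.7]
gripper_width: -0.2
grasp_force: 2.4
```

Request:
play_rows(series=[[0,0,0.3,0,0,0,0],[0,0,0.7,0,0,0,0],[0,0,1,0,0,0,0],[0,0,1,0,0,0,0],[0,0,1,0,0,0,0]])

```text
t: 9.62
eef_pos: [533.2, 151.8, 46.0]
orientation: [0.0, 0.985, 0.17, 0.001]
wrist_force: [0.9, -0.0, 10.3]
gripper_width: 0.2
grasp_force: 4.8
```

The send button is on its stop (46.0 mm, 10 N). Now I lift clear.

Request:
play_rows(series=[[0,0,-2,0,0,0,0],[0,0,-5,0,0,0,0],[0,0,-10,0,0,0,0],[0,0,-20,0,0,0,0],[0,0,-40,0,0,0,0],[0,0,-65,0,0,0,0],[0,0,-90,0,0,0,0],[0,0,-115,0,0,0,0],[0,0,-140,0,0,0,0],[0,0,-150,0,0,0,0],[0,0,-150,0,0,0,0],[0,0,-150,0,0,0,0],[0,0,-150,0,0,0,0]])

```text
t: 10.7
eef_pos: [530.6, 151.5, 192.6]
orientation: [-0.0, 0.985, 0.17, -0.002]
wrist_force: [-0.6, -0.8, -0.5]
gripper_width: -0.1
grasp_force: 0.0
```

Run:
```python
from station import imaging
import cv2
cv2.imwrite("pics/s1.png",imaging.read_camera("scene")["image"][...,::-1])
```

```text
(no output)
```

View pics/s1.png

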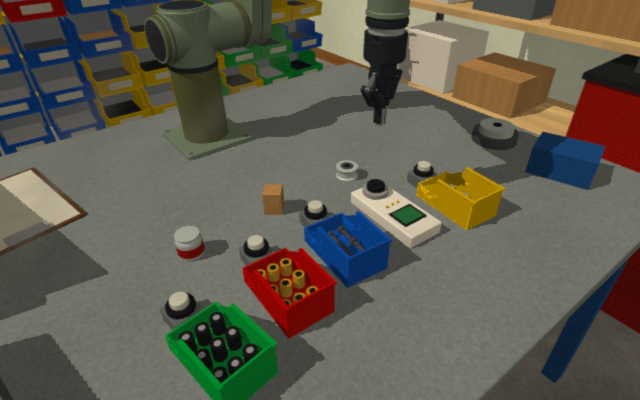

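The buttons at (424,168) and (376,187) are back out, and the carton, pulley and tin are where they were. The hand is well above everything.

```bash
python3 -c "
from station import job
print(job.close_job())"
```

```text
the job is handed in; nothing more can be done
None
```

I pressed the yellow bin's button fully in and released it, then did the same with the send button, drew the hand clear and handed the job in at about 11 s; the other bins, carton, pulley and tin were left where they stood.

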